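Line up the lock screw with the T-key

TASK

Take the red-handled T-key from its wooden stand, put its square end down into the socket of the steel lock screw in the blue block, and turn the screw with it until the yellow-marked notch in the screw's rim lines up with the yellow-marked slot in the blue ring around it. Leave the key standing fully down in the screw, and leave the nut, the pot and the bearing where they are.

Things in the scene. Friction and masses are not known exactly. Their poses are not given: they have to be found in the camera images.
- t_key: T-key, loose, 280 g. Origin: centre of the shank's lower end; z up the shank, x along the red crossbar. Crossbar 100 long (x), 16 wide (y), 18 high, flat-sided, its centre 125 above the origin; under it a collar of radius 10 down to 108, a round shank of radius 7, and from 48 down a 16 x 16 square, sides along x and y (fits in any quarter turn), the last 6 mm narrowed to 13 x 13.
- key_stand: fixed wooden block 80 x 80 x 50 high; origin: centre of its underside. Square hole 18 x 18 in its top centre, sides along x and y, 38 deep. The key starts standing in it, end 12 and crossbar centre 137 above the bench, crossbar along the block's x. Stand and lock block may swap sides of the bench.
- lock_block: fixed blue block: base plate 130 x 130 x 12, a cap screw at each corner (tops 19 above the bench), and a blue ring, radius 53 outside and 38.5 inside, top 48 above the bench. The ring has one radial slot, about 8 wide, with a yellow floor, toward the block's +x. Origin: centre of the underside, on the bench.
- lock_screw (a joint): angle in rad of the steel lock screw in the ring, positive counterclockwise from above. 0: its yellow notch points along the block's +x, in line with the ring's slot. Starts between -1.3 and -0.6 (turn it counterclockwise), stops at -1.7 and +0.5, stays where it is left, needs about 0.12 N m.
- socket (a point): on the screw's axis at its socket's mouth, 36.5 above the bench; turns with the screw: z up, x to the notch. Screw: disc of radius 37, top 47.5 above the bench; in its middle a recess of radius 15, 11 deep, then a square funnel, 29 narrowing to 17.6 within 6 mm, then the 17.6 x 17.6 socket, sides along x and y. A key fully down has its end 24.5 below this point, 6 degrees of play either way.
- paste_pot: cream pot with lid, 56 across, 48 high, loose bystander; origin: centre of its underside.
- bearing: ball bearing with orange seal, 62 across, 16 high, loose bystander; origin: centre of its underside.
- hex_nut: rusty hexagon nut, 34 across, 16 high, loose bystander; origin: centre of its underside.

How it is judged (in metres and radians):
On the way, in this order (a step that is already met when the one before it is completed fails the run):
1. the key's square end is in the screw's socket before the screw has been turned into line (horizontal distance between t_key and socket below 0.005 m and z of t_key in the frame of socket below -0.018 m and angle between t_key's own z axis and vertical below 0.15 rad and value of joint lock_screw below -0.3 rad), for 0.2 s.
2. with the key in the socket the screw's notch has come into line with the ring's slot (horizontal distance between t_key and socket below 0.005 m and z of t_key in the frame of socket below -0.018 m and angle between t_key's own z axis and vertical below 0.15 rad and value of joint lock_screw between -0.12 and 0.12 rad), for 0.2 s.
At the end, for the whole second after the job is handed in: The screw's notch is within 0.12 rad (7 degrees) of the ring's slot; the key stands in the socket, its end at least 18 mm below the socket's mouth, within 5 mm of the screw's axis and within 0.15 rad of upright; key and screw are at rest (all of step 2 and velocity of joint lock_screw between -0.05 and 0.05 rad/s and linear speed of t_key below 0.02 m/s); the robot touches nothing.
It fails at once if the nut, the pot or the bearing is moved more than 30 mm (distance of any of paste_pot, bearing, hex_nut from where it was at the start of the episode above 0.03 m).
It also fails if it takes over 51 s, if anything falls off the work surface, if the arm or the gripper's body presses on something with over 40 N, if the wrist force passes 120 N, or if a joint passes its speed limit or range.

ROBOT

A 6-joint arm with a two-finger parallel gripper is mounted at the origin on a cart in front of the work surface, level with it; the furniture and walls round the work are solid. World frame = base frame: x ahead of the robot, y to its left, z up, the work surface at z = 0. Lengths are in mm, angles in degrees, forces in N, time in s.
With the tool pointing down it reaches from about 350 to 850 mm from the base axis. Payload 8.1 kg.
Tool frame: the origin (TCP) lies on the centre line of the jaws, within the pads' length; the fingertips stand 14 mm ahead of it and the grasp point (between the pads) lies 5 mm behind it; z points along the fingers, y is the line along which they close (so a half turn about z gives the same grasp; the last joint's range is limited). The gripper opens to 85 mm and grips with 20 to 120 N. Pads are 22 mm wide; open, the fingers measure 114 mm over their backs; the gripper's body (76 mm by 85 mm) begins 54 mm behind the grasp point. The pads swing forward as they close: fully open they stand 13 mm farther back than shut.
Start: joints at [69.878, 7.471, 85.268, -0, 87.261, -4.893], TCP at [157.587, 578.94, 245.292] pointing down, gripper open.
Joint ranges: [-169.43, 169.43], [-51.17, 129.36], [1.28, 143.12], [-76.62, 256.62], [0, 156.53], [-152.29, 152.29]. Speed limits (degrees/s): [136.94, 136.94, 159.86, 180, 180, 180].

INTERFACE

Orientations are given as [roll, pitch, yaw] about the fixed x, y, z axes, in that order (R = Rz(yaw) Ry(pitch) Rx(roll)).
In Python, from station import r gives the robot as it stands. The module is installed in compiled form; this text tells all that it offers.
- The arm moves only by the shell command python3 -m crank 'ROWS' [FORCE]. ROWS is JSON, a list of rows, each an object with "claw": the opening, from -1 (shut) to 1 (fully open); "linear": the shift along the tool's x, y, z scaled (see below), a list of three; "twist": the turn, a rotation vector about the tool's x, y, z scaled (see below), a list of three. In form: [{"claw": claw, "linear": [x, y, z], "twist": [wx, wy, wz]}, ...]. A call has 1 to 12 rows; each row is the pose to reach, as a shift and turn from the pose commanded when the call began, along the tool's axes at that moment, turning the shorter way round; what a row does not reach only later rows make up. The controller multiplies each number of a shift by 30 cm and each number of a turn by pi rad. A row lasts 1/8 s, in which the tool goes at most 62.5 mm and 10.7 degrees, less where a joint would pass 70% of its speed; a pose out of reach is approached as far as the arm can. A call with a number of a shift or a turn outside -1 to 1 is refused whole. A call with a gripper value outside its range is refused whole. The fingers move at their own pace and stop on an object; FORCE is the grip in N (left out, the last holds). Time passes only in rows, so rows that repeat a pose let the fingers close. It gives the time, the measured TCP pose, the force, the opening and the grip force at its end, in the units of the state.
- r.state(): the state, without advancing time (a new reading comes with each control period).
- r.read_camera(name): name is "scene" or "side" or "wrist"; returns the picture (384x512x3 uint8, red, green, blue); there is no depth.
- r.camera_info(name): a dict with "K" (3x3 intrinsics, pixels), "distortion" ([k1, k2, p1, p2, k3] as OpenCV has them; the pictures are not rectified), "R" (3x3) and "t" (3): a world point X has camera coordinates R X + t. Camera axes: x right, y down, z forward; pixel columns grow to the right and rows downward; lengths in mm; the calibration is good to about 2 mm. A picture is of the moment at which its call begins: read the wrist's pose just before it. camera_info takes no time and is no camera call; for the wrist camera it gives the pose at the moment of the call.
- r.finish_job(): hands the job in; it is judged then, once.
The state is a dict: "t": time; "joint_pos": joint angles; "qvel": joint speeds; "tau": joint torques, N m; "tool_pos": TCP position; "eef_rot": TCP orientation; "wrist_force": force on the tool from outside, world axes, zero at the start; "wrist_torque": the same for the moment, N m; "finger_gap": finger opening in mm; "gripper_force": force on a finger pad.
Only numpy, scipy, OpenCV 4.12 (cv2) and the standard library are available. Lean on these libraries where they do the work, as an engineer would, in place of code of your own. Each camera call takes 0.05 s, during which the arm holds its last target. There are 200 camera calls.

## Working session

There is one attempt and no reset: what is moved stays moved. The work goes in short steps, Python scripts to look and compute and a shell command to move; the robot and the scene stay as the last step left them, time stands still between calls to the robot, and variables do not carry over. Pictures are saved under pics/ and viewed, at most 10 in all, crops included, and the job is handed in when it is done.

```bash
mkdir -p pics; python3 - <<'E'
from station import r
import cv2,numpy as np
print(r.state())
for n in ["scene","side"]:
    im=r.read_camera(n); cv2.imwrite(f"pics/{n}0.png",cv2.resize(im[:,:,::-1],(800,600),interpolation=cv2.INTER_CUBIC))
    i=r.camera_info(n); print(n,i)
E
```

```text
{'t': 0.0, 'joint_pos': array([ 6.98776715e+01,  7.51648418e+00,  8.53300747e+01,  1.08659303e-03,
        8.72617673e+01, -4.89157790e+00]), 'qvel': array([-0.0605881 , -0.05187842, -0.11659828,  0.12009732, -0.0010315 ,
       -0.08279231]), 'tau': array([ 5.75755439e-04, -5.69416094e+01, -5.00538969e+01, -3.64798707e-04,
        1.51323300e-02, -3.22901087e-05]), 'tool_pos': array([157.39769432, 578.43602977, 244.22244426]), 'eef_rot': array([-1.79892161e+02, -1.03183164e-02,  1.64769187e+02]), 'wrist_force': array([-0.56742629,  0.56985705,  0.24994181]), 'wrist_torque': array([-0.01988027, -0.00901127, -0.01008488]), 'gripper_force': 0.0, 'finger_gap': 85.69310704022841}
scene {'K': array([[391.67485804,   0.        , 256.02351811],
       [  0.        , 391.67485804, 192.09263447],
       [  0.        ,   0.        ,   1.        ]]), 'distortion': array([-0.09340121,  0.        ,  0.        ,  0.        ,  0.        ]), 'R': array([[ 0.67190801, -0.74028668, -0.02269947],
       [-0.45902552, -0.39218248, -0.79717531],
       [ 0.58123593,  0.54604811, -0.60332103]]), 't': array([-341.64045731,  341.51868539,  720.04835274])}
side {'K': array([[353.02424647,   0.        , 252.42568039],
       [  0.        , 353.02424647, 193.23633641],
       [  0.        ,   0.        ,   1.        ]]), 'distortion': array([-0.09337922,  0.        ,  0.        ,  0.        ,  0.        ]), 'R': array([[-0.98756089, -0.15723172, -0.0012928 ],
       [-0.08436723,  0.53680676, -0.83947643],
       [ 0.13268631, -0.82892502, -0.54339456]]), 't': array([ 589.06711986,   70.70951277, 1012.41143981])}
```

View pics/scene0.png

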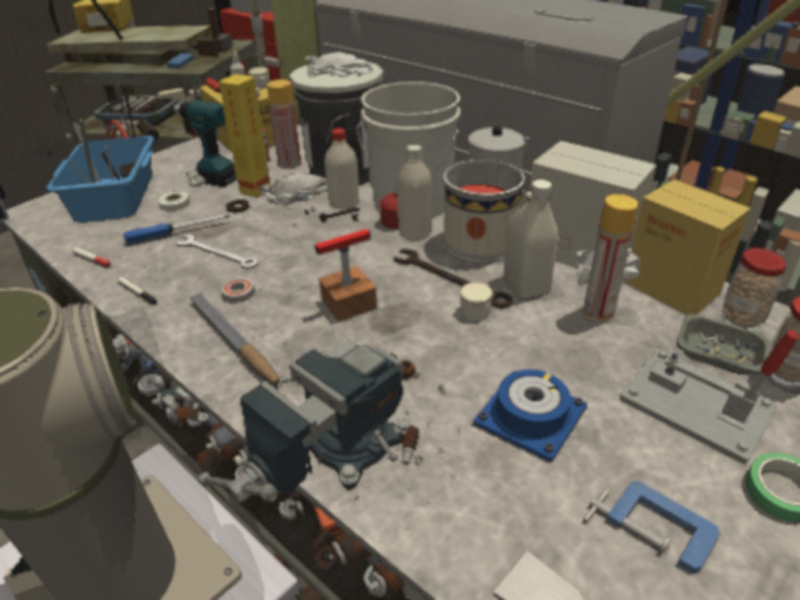

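View pics/side0.png

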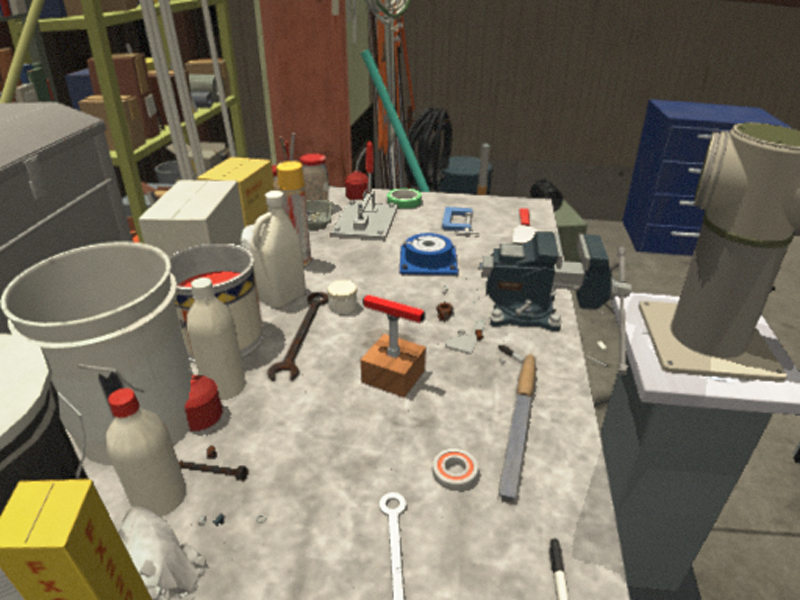

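The scene view shows the stand at (348,293) with the crossbar running from (317,247) to (370,236), and the lock block at (533,400). The pot is at (475,302), the nut at (405,368) and the bearing at (238,288). In the side view the crossbar is centred at (394,308) and the ring at (431,244).

```bash
cat > h.py <<'E'
from station import r
import cv2,numpy as np
from scipy.spatial.transform import Rotation as Ro
def ray(n,uv,s=1.,info=None):
    i=info or r.camera_info(n); p=cv2.undistortPoints(np.array([[uv]],float)/s,i["K"],i["distortion"])[0,0]
    R=i["R"];return -R.T@i["t"], R.T@np.array([p[0],p[1],1])
def atz(n,uv,z,s=1.,info=None):
    c,d=ray(n,uv,s,info);return c+d*(z-c[2])/d[2]
def tri(a,b,s):
    c,d=ray("scene",a,s);e,f=ray("side",b,s)
    x=np.linalg.lstsq(np.c_[d,-f],e-c,rcond=None)[0]
    return (c+d*x[0]+e+f*x[1])/2
def rows(pos,rpy):
    "shift/turn of goal in tool axes, scaled, from present measured pose"
    s=r.state();R0=Ro.from_euler('xyz',s["eef_rot"],degrees=True)
    print("lin",(R0.inv().apply(np.array(pos)-s["tool_pos"])/300).round(4),"tw",((R0.inv()*Ro.from_euler('xyz',rpy,degrees=True)).as_rotvec()/np.pi).round(4))
E
python3 - <<'E'
from h import *
S=1.5625
print("bar",tri((344,241),(394,308),S))
print("barA",tri((317,247),(368,301),S),tri((317,247),(423,315),S),tri((370,236),(368,301),S),tri((370,236),(423,315),S))
print("ring",tri((536,393),(431,244),S), atz("scene",(536,393),48,S),atz("side",(431,244),48,S))
print("pot",tri((475,302),(342,296),S),"nut",atz("scene",(405,368),8,S),atz("side",(445,311),8,S),"bear",atz("scene",(238,288),8,S))
i=r.camera_info("wrist");print(i, -i["R"].T@i["t"])
rows((400,0,330),(180,0,165))
E
```

```text
bar [569.29170673 186.0217997  136.73311686]
barA [573.02897615 221.1315287  142.0617771 ] [522.01727846 203.50732719 140.19986611] [614.55216855 166.85893302 133.16872831] [557.03428478 151.33078549 134.53874127]
ring [ 552.44766181 -225.44459475   45.47016243] [ 557.40807748 -226.42069584   48.        ] [ 547.20622129 -212.67567162   48.        ]
pot [703.61031466  -7.64968899  22.75789442] nut [502.70027221 -16.42665938   8.        ] [497.30994115  -7.9307996    8.        ] bear [456.63239378 380.63580598   8.        ]
{'K': array([[267.65501415,   0.        , 258.38393974],
       [  0.        , 267.65501415, 192.19604181],
       [  0.        ,   0.        ,   1.        ]]), 'distortion': array([0.00324761, 0.        , 0.        , 0.        , 0.        ]), 'R': array([[ 0.26321153,  0.9647353 , -0.00234118],
       [ 0.92215959, -0.250881  ,  0.29441538],
       [ 0.28344555, -0.07965247, -0.95567468]]), 't': array([-598.61116403,  -37.27407234,  380.98759915])} [ 83.94476553 598.49656994 373.67280472]
lin [-1.2866 -1.6487 -0.2829] tw [-0.0005 -0.     -0.0013]
```

```bash
T='{"claw":1,"linear":[-0.93,-0.46,-0.25],"twist":[0,0,0]}'; true; python3 -m crank '[{"claw":1,"linear":[-0.93,-0.46,-0.25],"twist":[0,0,0]},{"claw":1,"linear":[-0.93,-0.46,-0.25],"twist":[0,0,0]},{"claw":1,"linear":[-0.93,-0.46,-0.25],"twist":[0,0,0]},{"claw":1,"linear":[-0.93,-0.46,-0.25],"twist":[0,0,0]},{"claw":1,"linear":[-0.93,-0.46,-0.25],"twist":[0,0,0]},{"claw":1,"linear":[-0.93,-0.46,-0.25],"twist":[0,0,0]}]' && python3 -m crank '[{"claw":1,"linear":[-0.92,-0.47,0],"twist":[0,0,0.038]},{"claw":1,"linear":[-0.92,-0.47,0],"twist":[0,0,0.038]},{"claw":1,"linear":[-0.92,-0.47,0],"twist":[0,0,0.038]},{"claw":1,"linear":[-0.92,-0.47,0],"twist":[0,0,0.038]},{"claw":1,"linear":[-0.92,-0.47,0],"twist":[0,0,0.038]},{"claw":1,"linear":[-0.92,-0.47,0],"twist":[0,0,0.038]},{"claw":1,"linear":[-0.92,-0.47,0],"twist":[0,0,0.038]}]'
python3 - <<'E'
from h import *
s=r.state();print(s["tool_pos"],s["eef_rot"],s["t"])
i=r.camera_info("wrist");im=r.read_camera("wrist");np.save("w1.npy",im);np.save("i1.npy",i)
cv2.imwrite("pics/w1.png",cv2.resize(im[:,:,::-1],(800,600),interpolation=cv2.INTER_CUBIC))
E
```

```text
t: 0.85
tool_pos: [393.4, 370.0, 321.2]
eef_rot: [180.0, 0.1, 164.5]
wrist_force: [-0.4, 0.5, -0.4]
finger_gap: 85.2
gripper_force: 0.0
t: 1.72
tool_pos: [619.3, 164.8, 319.3]
eef_rot: [-180.0, -0.1, 157.9]
wrist_force: [-0.9, 0.5, 0.1]
finger_gap: 85.4
gripper_force: 0.0
[619.26410901 164.76807018 319.2562947 ] [-1.79976572e+02 -1.11915944e-01  1.57938655e+02] 1.725
```

View pics/w1.png

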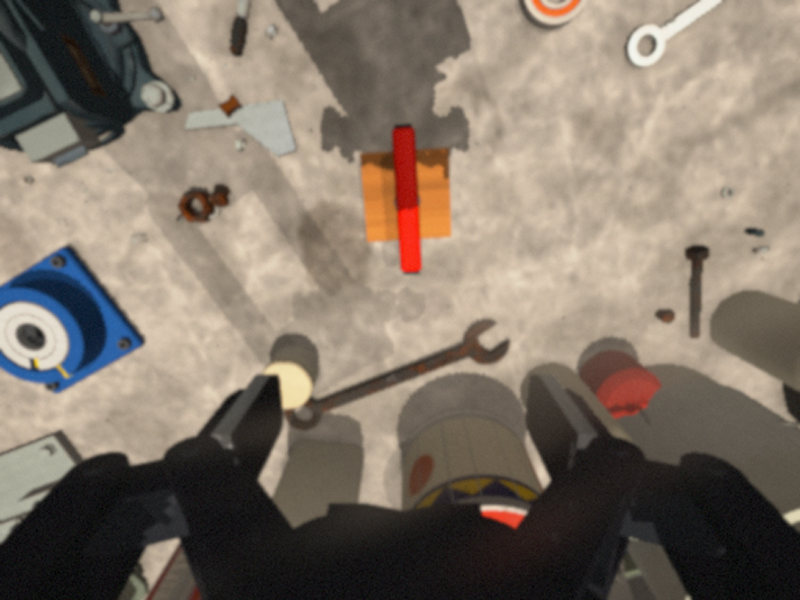

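The wrist view shows the red crossbar from (403,126) to (411,271) on the stand, whose top corners are (361,153), (449,149), (451,236) and (369,242). The lock is at left with its centre near (32,335), the notch about (36,365) and the slot about (62,370). The pot is at (290,387) and the nut at (197,206).

```bash
python3 - <<'E'
from h import *
i=np.load("i1.npy",allow_pickle=True).item();im=np.load("w1.npy").astype(int)
S=1.5625
print("cam",-i["R"].T@i["t"])
for p in [(361,153),(449,149),(451,236),(369,242)]: print("stand",atz("wrist",p,50,S,i)[:2].round(1))
m=((im[...,0]>100)&(im[...,1]<50)&(im[...,2]<50)).astype(np.uint8);m[:, :230]=0;m[:,290:]=0;m[190:]=0
c=max(cv2.findContours(m,0,1)[0],key=cv2.contourArea);b=cv2.boxPoints(cv2.minAreaRect(c));print(b*S)
P=np.array([atz("wrist",p,144,1,i)[:2] for p in b]);print(P.round(1),P.mean(0))
for k in range(2): d=P[k+1]-P[k];print(np.linalg.norm(d),np.degrees(np.arctan2(d[1],d[0])))
print("ring",atz("wrist",(32,335),47.5,S,i),atz("wrist",(62,370),47,S,i),"pot",atz("wrist",(290,387),48,S,i),"nut",atz("wrist",(197,206),16,S,i))
E
```

```text
cam [548.81279207 192.98832737 448.73256232]
stand [518.9 163.2]
stand [545.5 237.8]
stand [619.4 212.5]
stand [595.3 137.9]
[[391.31137  126.88726 ]
 [415.0773   126.370605]
 [418.20526  270.2564  ]
 [394.43933  270.77307 ]]
[[518.4 196. ]
 [524.2 211. ]
 [617.5 176.5]
 [611.2 159.9]] [567.82609963 185.8197924 ]
16.063119709088856 69.05712297481483
99.51462427119769 -20.291781124533536
ring [ 553.47409015 -221.59047849   47.5       ] [ 598.27444813 -217.30778206   47.        ] pot [706.51138805  -2.73196212  48.        ] nut [500.35215473 -13.50489252  16.        ]
```

```bash
python3 -m crank '[{"claw":1,"linear":[-0.3,-0.7,0],"twist":[0,0,0]},{"claw":1,"linear":[-0.3,-0.7,0],"twist":[0,0,0]},{"claw":1,"linear":[-0.3,-0.7,0],"twist":[0,0,0]},{"claw":1,"linear":[-0.3,-0.7,0],"twist":[0,0,0]}]' && python3 -m crank '[{"claw":1,"linear":[-0.236,-0.575,0.163],"twist":[0,0,0]},{"claw":1,"linear":[-0.236,-0.575,0.163],"twist":[0,0,0]},{"claw":1,"linear":[-0.236,-0.575,0.163],"twist":[0,0,0]},{"claw":1,"linear":[-0.236,-0.575,0.163],"twist":[0,0,0]},{"claw":1,"linear":[-0.236,-0.575,0.163],"twist":[0,0,0]}]'
python3 - <<'E'
from h import *
s=r.state();print(s["tool_pos"],s["eef_rot"],s["t"])
i=r.camera_info("wrist");im=r.read_camera("wrist");np.save("w2.npy",im);np.save("i2.npy",i)
p=cv2.projectPoints(np.array([[553.,-221.6,47.5]]),cv2.Rodrigues(i["R"])[0],i["t"],i["K"],i["distortion"])[0].ravel();print(p)
x0,y0=int(p[0])-80,max(0,int(p[1])-60);print(x0,y0)
cv2.imwrite("pics/w2.png",cv2.resize(im[y0:y0+120,max(0,x0):x0+160,::-1],None,fx=5,fy=5,interpolation=cv2.INTER_CUBIC))
E
```

```text
t: 2.28
tool_pos: [623.7, -65.1, 320.9]
eef_rot: [180.0, 0.0, 158.0]
wrist_force: [0.3, 0.3, 0.9]
finger_gap: 85.3
gripper_force: 0.0
t: 2.9
tool_pos: [625.2, -249.5, 271.5]
eef_rot: [180.0, -0.0, 158.0]
wrist_force: [1.5, 0.5, 0.6]
finger_gap: 85.4
gripper_force: 0.0
[ 625.23843142 -249.54267863  271.52404162] [ 1.79962297e+02 -1.25786564e-02  1.57978948e+02] 2.9
[257.76753036 108.58218662]
177 48
```

View pics/w2.png

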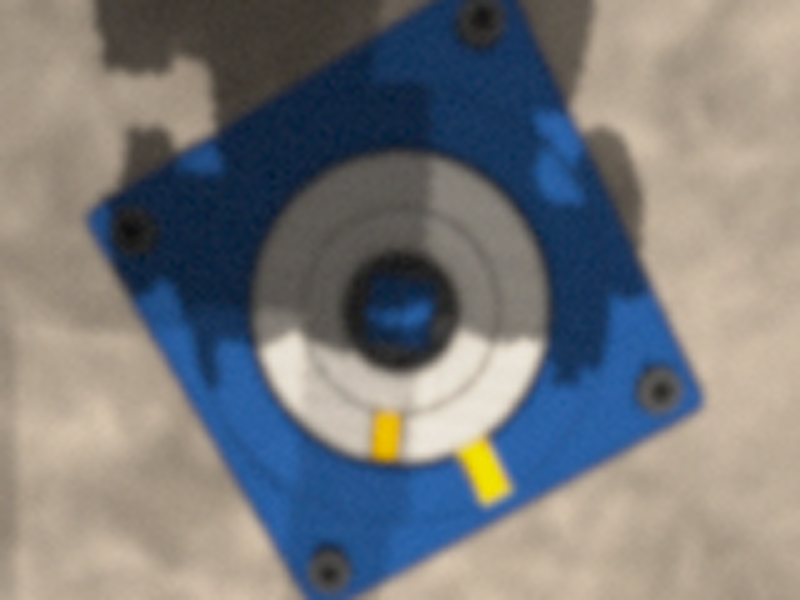

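The crop shows the screw disc centred near (401,307), its notch at (386,436) and the ring's slot at (486,472). The corner cap screws are at (482,18), (134,230), (660,390) and (330,570).

```bash
python3 - <<'E'
from h import *
i=np.load("i2.npy",allow_pickle=True).item()
f=lambda p,z: atz("wrist",(177+(p[0]+.5)/5-.5,48+(p[1]+.5)/5-.5),z,1,i)[:2]
sc=[f(p,19) for p in [(482,18),(134,230),(330,570),(660,390)]]
print("blk",np.mean(sc,0)); a=lambda d:np.degrees(np.arctan2(d[1],d[0]))
for k in range(4): d=sc[(k+1)%4]-sc[k];print(np.linalg.norm(d).round(1),a(d).round(1))
q=np.array([f(p,47.5) for p in [(252,307),(550,307),(400,148),(400,466),(295,415),(507,200)]])
A=np.c_[2*q,np.ones(6)];x=np.linalg.lstsq(A,(q**2).sum(1),rcond=None)[0];print("screw",x[:2],np.sqrt(x[2]+x[:2]@x[:2]))
for c in (np.mean(sc,0),x[:2]):
  print("notch",a(f((386,436),46)-c),"slot",a(f((486,472),45)-c), "slotdir",a(f((499,500),45)-f((470,450),45)))
rows((568,186,240),(180,0,159.7))
E
```

```text
blk [ 553.84604723 -223.27696797]
105.6 -83.1
105.2 6.9
105.2 96.6
105.8 -173.3
screw [ 554.22237177 -223.41835815] 37.71190444041495
notch -29.290246031768184 slot 6.764268988797329 slotdir 9.0223599584914
notch -29.402688777110093 slot 6.994977848500612 slotdir 9.0223599584914
lin [0.7206 1.2727 0.1074] tw [ 0.0002  0.0002 -0.0093]
```

```bash
python3 -m crank '[{"claw":1,"linear":[0.3,0.7,0],"twist":[0,0,0]},{"claw":1,"linear":[0.3,0.7,0],"twist":[0,0,0]},{"claw":1,"linear":[0.3,0.7,0],"twist":[0,0,0]},{"claw":1,"linear":[0.3,0.7,0],"twist":[0,0,0]}]' && python3 -m crank '[{"claw":1,"linear":[0.42,0.573,0.107],"twist":[0,0,-0.009]},{"claw":1,"linear":[0.42,0.573,0.107],"twist":[0,0,-0.009]},{"claw":1,"linear":[0.42,0.573,0.107],"twist":[0,0,-0.009]},{"claw":1,"linear":[0.42,0.573,0.107],"twist":[0,0,-0.009]},{"claw":1,"linear":[0.42,0.573,0.107],"twist":[0,0,-0.009]}]'
python3 - <<'E'
from h import *
rows((568,186,145.5),(180,0,159.7))
i=r.camera_info("wrist");im=r.read_camera("wrist");np.save("w3.npy",im);np.save("i3.npy",i)
cv2.imwrite("pics/w3.png",cv2.resize(im[100:,:,::-1],None,fx=1.5,fy=1.5,interpolation=cv2.INTER_CUBIC))
E
```

```text
t: 3.45
tool_pos: [620.3, -17.0, 272.9]
eef_rot: [179.9, 0.1, 158.2]
wrist_force: [0.7, -0.0, -0.2]
finger_gap: 85.6
gripper_force: 0.0
t: 4.08
tool_pos: [566.7, 188.5, 240.0]
eef_rot: [179.9, 0.0, 159.9]
wrist_force: [0.7, 0.1, 0.3]
finger_gap: 85.2
gripper_force: 0.0
lin [-0.0069 -0.0065  0.315 ] tw [0.0003 0.0001 0.0012]
```

View pics/w3.png

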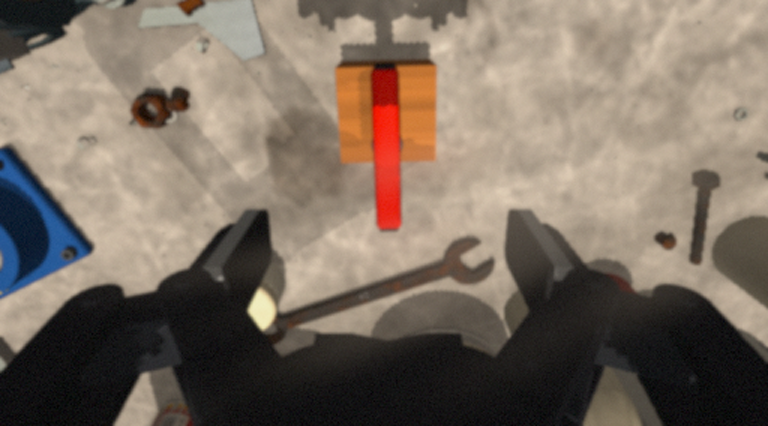

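The bar sits at column 388, midway between the fingertips at 268 and 508, so the alignment is good. I'll descend and grip.

```bash
python3 -m crank '[{"claw":1,"linear":[-0.007,-0.006,0.15],"twist":[0,0,0]},{"claw":1,"linear":[-0.007,-0.006,0.25],"twist":[0,0,0]},{"claw":1,"linear":[-0.007,-0.006,0.315],"twist":[0,0,0]},{"claw":1,"linear":[-0.007,-0.006,0.315],"twist":[0,0,0]}]' 80 && python3 -m crank '[{"claw":-1,"linear":[0,0,0],"twist":[0,0,0]},{"claw":-1,"linear":[0,0,0],"twist":[0,0,0]},{"claw":-1,"linear":[0,0,0],"twist":[0,0,0]},{"claw":-1,"linear":[0,0,0],"twist":[0,0,0]},{"claw":-1,"linear":[0,0,0],"twist":[0,0,0]},{"claw":-1,"linear":[0,0,0],"twist":[0,0,0]},{"claw":-1,"linear":[0,0,0],"twist":[0,0,0]},{"claw":-1,"linear":[0,0,0],"twist":[0,0,0]}]' 80
```

```text
t: 4.62
tool_pos: [569.0, 181.2, 143.7]
eef_rot: [-179.9, -0.1, 159.5]
wrist_force: [-0.5, -0.6, 0.7]
finger_gap: 85.4
gripper_force: 0.0
t: 5.62
tool_pos: [570.4, 182.2, 145.7]
eef_rot: [179.9, 0.1, 159.6]
wrist_force: [1.5, 2.8, 5.9]
finger_gap: 13.8
gripper_force: 80.1
```

```bash
python3 -m crank '[{"claw":-1,"linear":[0,0,-0.05],"twist":[0,0,0]},{"claw":-1,"linear":[0,0,-0.1],"twist":[0,0,0]},{"claw":-1,"linear":[0,0,-0.2],"twist":[0,0,0]},{"claw":-1,"linear":[0,0,-0.35],"twist":[0,0,0]},{"claw":-1,"linear":[0,0,-0.35],"twist":[0,0,0]},{"claw":-1,"linear":[0,0,-0.35],"twist":[0,0,0]}]' && python3 - <<'E'
from h import *
P=[];
for k in range(4):
    s=r.state();P.append(np.r_[s["tool_pos"],s["eef_rot"]%360]);im=r.read_camera(["wrist","scene","side","wrist"][k]);np.save(f"l{k}.npy",im)
print(np.array(P).round(1),s["wrist_force"],s["finger_gap"])
np.save("il.npy",r.camera_info("wrist"))
a=np.load("l0.npy")[150:350,160:360];
cs=[]
for n in (1,2):
    i=r.camera_info(["","scene","side"][n]);p=cv2.projectPoints(np.array([[568.,186,200]]),cv2.Rodrigues(i["R"])[0],i["t"],i["K"],i["distortion"])[0].ravel().astype(int);print(n,p-50)
    cs.append(np.load(f"l{n}.npy")[p[1]-50:p[1]+50,p[0]-50:p[0]+50])
cv2.imwrite("pics/l.png",np.hstack([cv2.resize(c,(400,400),interpolation=cv2.INTER_CUBIC) for c in cs])[:,:,::-1])
E
```

```text
t: 6.38
tool_pos: [569.2, 181.2, 248.9]
eef_rot: [-179.9, -0.1, 159.5]
wrist_force: [-1.1, -0.5, -2.9]
finger_gap: 13.9
gripper_force: 79.0
[[569.2 181.2 248.9 180.1 359.9 159.5]
 [568.7 181.2 247.9 180.1 359.9 159.5]
 [568.6 181.2 247.4 180.1 359.8 159.5]
 [568.6 181.3 247.5 180.1 359.8 159.5]] [-0.33209323  0.96289674 -3.3216192 ] 13.655533729372875
1 [167  84]
2 [201 123]
```

View pics/l.png

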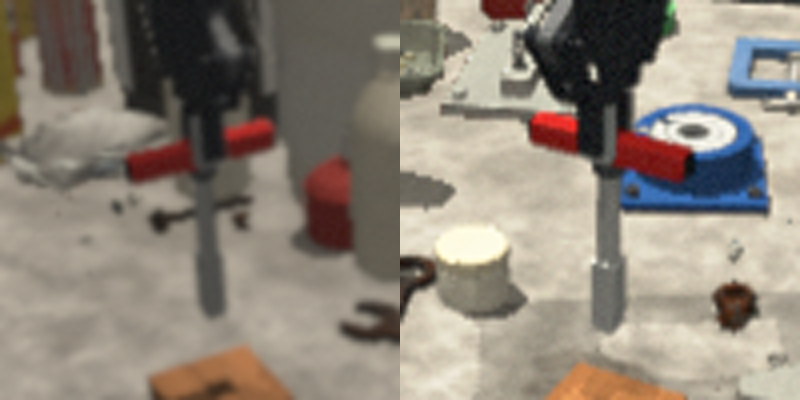

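Both views show the key hanging upright in the jaws. In the left (scene) half the bar runs from (128,168) to (273,133) with the tip at (211,312). In the right (side) half the bar runs from (530,130) to (692,162) with the tip at (606,328).

```bash
python3 - <<'E'
from h import *
f=lambda a,b: tri((167+a[0]/4,84+a[1]/4),(201+(b[0]-400)/4,123+b[1]/4),1)
A=f((129,167),(691,163));B=f((273,133),(531,131));print(A,B,"bar",(A+B)/2,np.linalg.norm(A-B),"tip",f((211,311),(606,327)),"sqtop",f((207,247),(607,262)))
i=np.load("il.npy",allow_pickle=True).item();im=np.load("l3.npy").astype(int)
m=((im[...,0]>90)&(im[...,1]<50)&(im[...,2]<50)).astype(np.uint8);m[:,:200]=0;m[:,320:]=0
y,x=np.nonzero(m);print(x.min(),x.max(),y.min(),y.max())
cv2.imwrite("pics/l3.png",cv2.resize(im[140:340,160:360,::-1].astype(np.uint8),(600,600),interpolation=cv2.INTER_CUBIC))
E
```

```text
[518.63842395 198.4555893  239.74166008] [615.95477064 166.35590595 236.05311933] bar [567.29659729 182.40574762 237.89738971] 102.54007186112084 tip [567.4013367  186.97055056 113.95653018] sqtop [567.91400601 187.63612889 163.09657796]
243 273 155 325
```

View pics/l3.png

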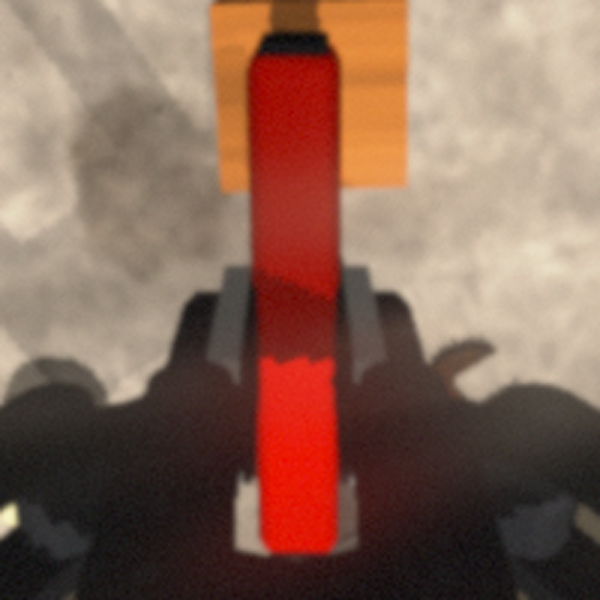

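```bash
python3 - <<'E'
from h import *
rows((554.4,-229.1,247.5),(180,0,150.7))
E
```

```text
lin [-0.4332 -1.2987  0.002 ] tw [-0.0007 -0.0009  0.0492]
```

```bash
python3 -m crank '[{"claw":-1,"linear":[-0.033,-0.1,0],"twist":[0,0,0]},{"claw":-1,"linear":[-0.083,-0.25,0],"twist":[0,0,0]},{"claw":-1,"linear":[-0.133,-0.4,0],"twist":[0,0,0]},{"claw":-1,"linear":[-0.183,-0.55,0],"twist":[0,0,0]},{"claw":-1,"linear":[-0.233,-0.7,0],"twist":[0,0,0]}]' && python3 -m crank '[{"claw":-1,"linear":[-0.05,-0.15,0],"twist":[0,0,0.01]},{"claw":-1,"linear":[-0.1,-0.3,0],"twist":[0,0,0.02]},{"claw":-1,"linear":[-0.15,-0.45,0],"twist":[0,0,0.035]},{"claw":-1,"linear":[-0.2,-0.599,0],"twist":[0,0,0.049]},{"claw":-1,"linear":[-0.2,-0.599,0],"twist":[0,0,0.049]},{"claw":-1,"linear":[-0.2,-0.599,0],"twist":[0,0,0.049]}]' && python3 - <<'E'
from h import *
cs=[];P=[]
for n in ("scene","side"):
    i=r.camera_info(n);im=r.read_camera(n);s=r.state();P.append(np.r_[s["tool_pos"],s["eef_rot"]%360])
    p=cv2.projectPoints(np.array([[554.,-223,130]]),cv2.Rodrigues(i["R"])[0],i["t"],i["K"],i["distortion"])[0].ravel().astype(int);print(n,p-[40,60])
    cs.append(im[p[1]-60:p[1]+60,p[0]-40:p[0]+40])
print(np.array(P).round(1))
cv2.imwrite("pics/m.png",np.hstack([cv2.resize(c,(400,600),interpolation=cv2.INTER_CUBIC) for c in cs])[:,:,::-1])
E
```

```text
t: 7.2
tool_pos: [561.1, -40.9, 248.7]
eef_rot: [-180.0, -0.1, 159.6]
wrist_force: [0.3, -0.6, -3.5]
finger_gap: 13.9
gripper_force: 79.0
t: 7.95
tool_pos: [554.9, -228.5, 248.7]
eef_rot: [180.0, -0.1, 150.7]
wrist_force: [1.0, 0.4, -3.3]
finger_gap: 14.0
gripper_force: 79.0
scene [305 164]
side [234  73]
[[ 555.1 -227.9  249.   180.   359.9  150.8]
 [ 555.3 -227.7  249.3  180.   359.9  150.8]]
```

View pics/m.png

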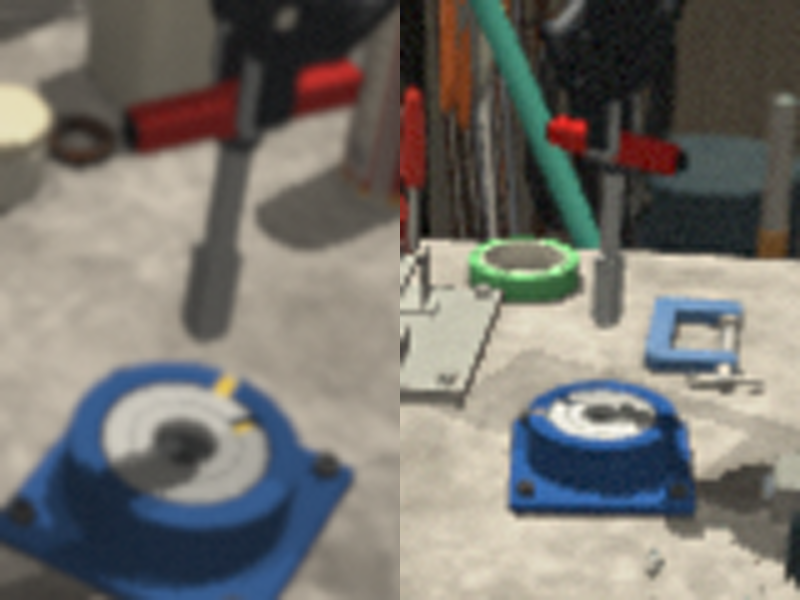

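In the scene half the key tip is at (208,332) and the screw disc's centre at (187,443). In the side half they are at (606,322) and (602,413). The key hangs almost directly over the socket.

```bash
python3 - <<'E'
from h import *
f=lambda a,b: tri((305+a[0]/5-.4,164+a[1]/5-.4),(234+(b[0]-400)/5-.4,73+b[1]/5-.4),1)
t=f((208,331),(606,321));q=f((216,247),(608,254));d=f((187,441),(602,413));b=f((237,125),(612,135))
print("tip",t,"sqtop",q,"disc",d,"shank top",b)
for n,a,c in (("scene",(208,331),(187,441)),("side",(606-400,321),(602-400,413))):
    o=np.array((305,164) if n=="scene" else (234,73))
    print(n,atz(n,o+np.array(a)/5-.4,115.5)[:2],atz(n,o+np.array(c)/5-.4,47.5)[:2])
rows((554.4,-229.1,249),(180,0,150.7))
E
```

```text
tip [ 555.10663553 -226.06485931  115.88610345] sqtop [ 554.35493783 -224.59214536  164.61085908] disc [ 555.56961763 -224.26605235   46.0688336 ] shank top [ 550.71260963 -230.43943975  240.00380713]
scene [ 556.84272025 -225.78019049] [ 555.55360509 -224.86616807]
side [ 554.34024692 -225.3210419 ] [ 554.45616952 -220.06113425]
lin [ 0.0003 -0.0055  0.0009] tw [ 0.0001 -0.0003  0.0006]
```

```bash
python3 -m crank '[{"claw":-1,"linear":[0.002,0.004,0.06],"twist":[0,0,0]},{"claw":-1,"linear":[0.002,0.004,0.13],"twist":[0,0,0]},{"claw":-1,"linear":[0.002,0.004,0.2],"twist":[0,0,0]},{"claw":-1,"linear":[0.002,0.004,0.23],"twist":[0,0,0]},{"claw":-1,"linear":[0.002,0.004,0.245],"twist":[0,0,0]},{"claw":-1,"linear":[0.002,0.004,0.255],"twist":[0,0,0]},{"claw":-1,"linear":[0.002,0.004,0.265],"twist":[0,0,0]},{"claw":-1,"linear":[0.002,0.004,0.275],"twist":[0,0,0]},{"claw":-1,"linear":[0.002,0.004,0.275],"twist":[0,0,0]}]' && python3 -m crank '[{"claw":-1,"linear":[0,0,0.01],"twist":[0,0,0]},{"claw":-1,"linear":[0,0,0.02],"twist":[0,0,0]},{"claw":-1,"linear":[0,0,0.02],"twist":[0,0,0]}]'
```

```text
t: 9.18
tool_pos: [555.3, -227.5, 167.2]
eef_rot: [-180.0, -0.0, 150.7]
wrist_force: [-0.3, 0.3, -3.0]
finger_gap: 13.8
gripper_force: 79.0
t: 9.55
tool_pos: [555.2, -227.3, 160.8]
eef_rot: [180.0, -0.0, 150.7]
wrist_force: [1.0, -0.3, -2.6]
finger_gap: 13.9
gripper_force: 79.0
```

```bash
python3 -m crank '[{"claw":-1,"linear":[0,0,0.01],"twist":[0,0,0]},{"claw":-1,"linear":[0,0,0.02],"twist":[0,0,0]},{"claw":-1,"linear":[0,0,0.03],"twist":[0,0,0]},{"claw":-1,"linear":[0,0,0.04],"twist":[0,0,0]},{"claw":-1,"linear":[0,0,0.04],"twist":[0,0,0]}]' && python3 - <<'E'
from h import *
s=r.state();print(s["tool_pos"],s["wrist_force"],s["wrist_torque"])
E
```

```text
t: 10.18
tool_pos: [555.2, -227.3, 148.8]
eef_rot: [-180.0, -0.0, 150.7]
wrist_force: [-0.5, -0.1, -3.2]
finger_gap: 14.0
gripper_force: 79.0
[ 555.16347402 -227.33920991  148.84481204] [-0.51668002 -0.10267871 -3.17315658] [ 0.00866792 -0.03076831 -0.07304238]
```

```bash
python3 -m crank '[{"claw":-1,"linear":[0,0,0.004],"twist":[0,0,0]},{"claw":-1,"linear":[0,0,0.008],"twist":[0,0,0]},{"claw":-1,"linear":[0,0,0.008],"twist":[0,0,0]}]' && python3 -m crank '[{"claw":-1,"linear":[0,0,0.004],"twist":[0,0,0]},{"claw":-1,"linear":[0,0,0.004],"twist":[0,0,0]}]'
```

```text
t: 10.55
tool_pos: [555.3, -227.5, 146.8]
eef_rot: [180.0, -0.0, 150.7]
wrist_force: [0.4, -0.3, -3.0]
finger_gap: 14.1
gripper_force: 79.0
t: 10.8
tool_pos: [555.5, -227.5, 145.8]
eef_rot: [-180.0, 0.0, 150.7]
wrist_force: [-0.1, 0.7, -2.4]
finger_gap: 13.8
gripper_force: 79.2
```

```bash
python3 -m crank '[{"claw":-1,"linear":[-0.0008,0.0007,0],"twist":[0,0,-0.025]},{"claw":-1,"linear":[-0.0014,0.0014,0],"twist":[0,0,-0.05]},{"claw":-1,"linear":[-0.002,0.0021,0],"twist":[0,0,-0.075]},{"claw":-1,"linear":[-0.0027,0.0028,0],"twist":[0,0,-0.1]},{"claw":-1,"linear":[-0.0032,0.0036,0],"twist":[0,0,-0.125]},{"claw":-1,"linear":[-0.0037,0.0044,0],"twist":[0,0,-0.15]},{"claw":-1,"linear":[-0.0041,0.0053,0],"twist":[0,0,-0.175]},{"claw":-1,"linear":[-0.0045,0.0062,0],"twist":[0,0,-0.2]},{"claw":-1,"linear":[-0.0045,0.0062,0],"twist":[0,0,-0.21]},{"claw":-1,"linear":[-0.0045,0.0062,0],"twist":[0,0,-0.21]}]' && python3 - <<'E'
from h import *
s=r.state();print(s["tool_pos"],s["wrist_force"],s["wrist_torque"],s["joint_pos"][5])
i=r.camera_info("wrist");im=r.read_camera("wrist");sc=r.read_camera("scene");np.save("i4.npy",i);np.save("w4.npy",im)
cv2.imwrite("pics/t.png",np.hstack([cv2.resize(im[100:300,156:356],(400,400),interpolation=cv2.INTER_CUBIC),cv2.resize(sc[225:285,310:370],(400,400),interpolation=cv2.INTER_CUBIC)])[:,:,::-1])
E
```

```text
t: 12.05
tool_pos: [557.6, -226.4, 145.8]
eef_rot: [180.0, 0.0, -171.5]
wrist_force: [-0.6, 0.2, -0.8]
finger_gap: 13.7
gripper_force: 79.3
[ 557.59140667 -226.42263433  145.83501722] [-0.58527651  0.16323202 -0.82399766] [ 0.29042275 -0.08437433 -0.06980308] -125.47251576197314
```

View pics/t.png

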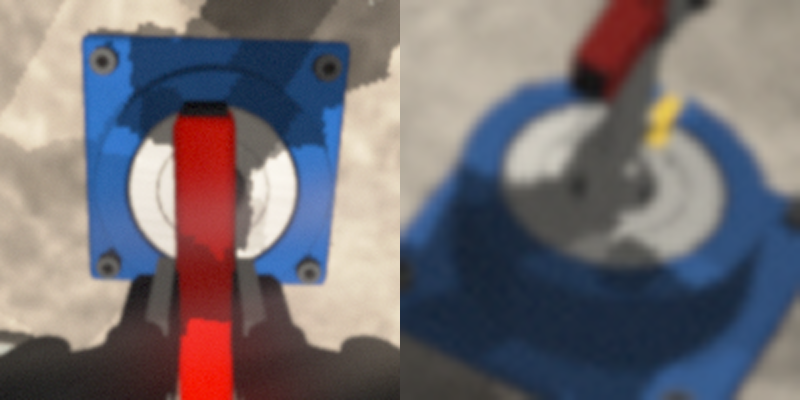

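The scene half shows both yellow marks almost in line, with the slot at (667,103) and the notch at (659,133). I'll compute the angles.

```bash
python3 - <<'E'
from h import *
a=lambda d:np.degrees(np.arctan2(d[1],d[0]))
g=lambda p,z: atz("scene",(310+(p[0]-400+.5)/6.6667-.5,225+(p[1]+.5)/6.6667-.5),z)[:2]
e=lambda p,z: atz("scene",(305+p[0]/5-.4,164+p[1]/5-.4),z)[:2]
c=np.array([555.5,-224.5])
for z in (43,45,47): print(z,"now slot",a(g((667,103),z)-c),"notch",a(g((659,133),z)-c)," before slot",a(e((228,384),z)-c),"notch",a(e((243,425),z)-c))
# mark segmentation in wider enlarged scene picture
im=r.read_camera("scene")[225:285,310:370].astype(int)
m=(im[...,0]>120)&(im[...,1]>100)&(im[...,2]<0.6*im[...,0]);y,x=np.nonzero(m);print(np.c_[x,y,im[m]].tolist())
pts=np.array([atz("scene",(310+u,225+v),46)[:2]-c for u,v in zip(x,y)]);print(np.c_[np.hypot(*pts.T),[a(p) for p in pts]].round(1).tolist())
E
```

```text
43 now slot 10.222152388651686 notch 4.946286266402305  before slot 8.295537926153058 notch -23.010184368180116
45 now slot 9.568254651562036 notch 3.670862238421751  before slot 7.5574486469304345 notch -25.793063428069907
47 now slot 8.85528034623435 notch 2.2317957620476028  before slot 6.752763878381578 notch -28.824631549510322
[[39, 15, 207, 178, 99], [40, 15, 220, 192, 96], [41, 15, 205, 181, 114], [38, 16, 199, 174, 100], [39, 16, 225, 196, 87], [40, 16, 222, 193, 87], [41, 16, 188, 167, 109], [38, 17, 211, 182, 93], [39, 17, 224, 195, 82], [40, 17, 209, 179, 91], [38, 18, 194, 165, 79], [39, 18, 211, 179, 75], [40, 18, 172, 149, 85], [37, 19, 140, 122, 71], [38, 19, 190, 161, 68], [39, 19, 202, 172, 76], [40, 19, 164, 146, 98], [37, 20, 170, 147, 77], [38, 20, 212, 180, 80], [39, 20, 212, 183, 94], [37, 21, 177, 159, 105], [38, 21, 207, 182, 107], [39, 21, 201, 180, 119]]
[[46.1, 10.8], [47.3, 8.3], [48.6, 6.0], [41.7, 12.0], [42.9, 9.2], [44.2, 6.6], [45.5, 4.1], [38.5, 10.3], [39.8, 7.3], [41.1, 4.6], [35.4, 8.3], [36.7, 5.2], [38.1, 2.3], [31.0, 9.5], [32.3, 5.9], [33.7, 2.6], [35.2, -0.4], [28.0, 6.8], [29.3, 3.0], [30.8, -0.4], [25.0, 3.6], [26.5, -0.5], [28.1, -4.1]]
```

```bash
python3 -m crank '[{"claw":-1,"linear":[0,0,0],"twist":[0,0,-0.012]},{"claw":-1,"linear":[0,0,0],"twist":[0,0,-0.024]},{"claw":-1,"linear":[0,0,0],"twist":[0,0,-0.024]},{"claw":-1,"linear":[0,0,0],"twist":[0,0,-0.024]}]' && python3 -m crank '[{"claw":1,"linear":[0,0,0],"twist":[0,0,0]},{"claw":1,"linear":[0,0,0],"twist":[0,0,0]},{"claw":1,"linear":[0,0,0],"twist":[0,0,0]},{"claw":1,"linear":[0,0,0],"twist":[0,0,0]},{"claw":1,"linear":[0,0,0],"twist":[0,0,0]},{"claw":1,"linear":[0,0,0],"twist":[0,0,0]}]' && python3 -m crank '[{"claw":1,"linear":[0,0,-0.1],"twist":[0,0,0]},{"claw":1,"linear":[0,0,-0.25],"twist":[0,0,0]},{"claw":1,"linear":[-0.1,0,-0.4],"twist":[0,0,0]},{"claw":1,"linear":[-0.25,0,-0.4],"twist":[0,0,0]},{"claw":1,"linear":[-0.25,0,-0.4],"twist":[0,0,0]},{"claw":1,"linear":[-0.25,0,-0.4],"twist":[0,0,0]}]' && python3 - <<'E'
from h import *
i=r.camera_info("wrist");im=r.read_camera("wrist");sc=r.read_camera("scene");np.save("i5.npy",i);np.save("w5.npy",im)
p=cv2.projectPoints(np.array([[554.1,-223.3,47.5]]),cv2.Rodrigues(i["R"])[0],i["t"],i["K"],i["distortion"])[0].ravel();print(p,r.state()["tool_pos"])
x0,y0=int(p[0])-40,max(0,int(p[1])-60);print(x0,y0)
cv2.imwrite("pics/f.png",np.hstack([cv2.resize(im[y0:y0+120,x0:x0+80],(400,600),interpolation=cv2.INTER_CUBIC),cv2.resize(sc[185:305,300:380],(400,600),interpolation=cv2.INTER_CUBIC)])[:,:,::-1])
E
```

```text
t: 12.7
tool_pos: [557.6, -226.4, 145.8]
eef_rot: [180.0, 0.0, -167.2]
wrist_force: [0.4, 1.7, -1.2]
finger_gap: 13.8
gripper_force: 79.4
t: 13.45
tool_pos: [557.5, -226.5, 145.7]
eef_rot: [-180.0, 0.0, -167.2]
wrist_force: [-0.5, -1.1, 0.1]
finger_gap: 85.2
gripper_force: 0.0
t: 14.2
tool_pos: [630.1, -209.8, 264.9]
eef_rot: [180.0, -0.1, -167.1]
wrist_force: [-0.1, -0.1, -0.6]
finger_gap: 85.6
gripper_force: 0.0
[261.23854427 109.24000474] [ 629.75148995 -210.10335262  265.45687937]
221 49
```

View pics/f.png

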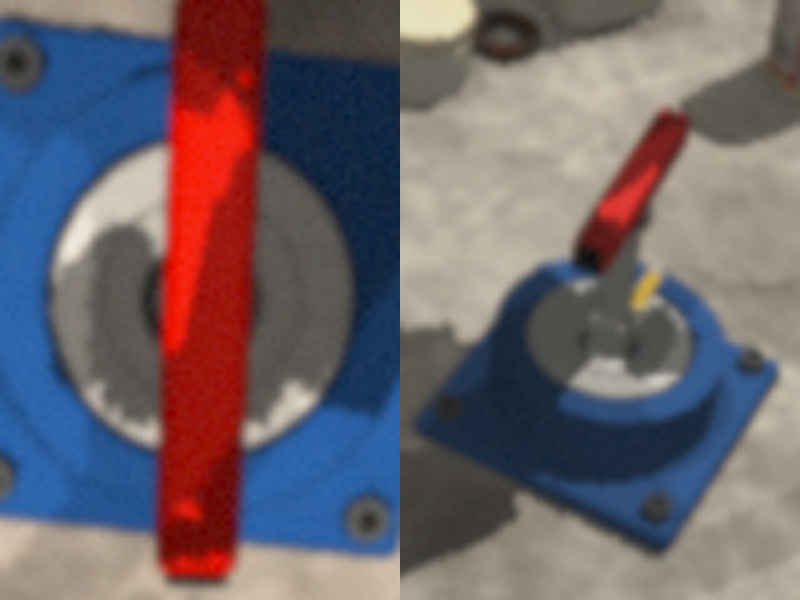

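The key stands alone in the screw and the marks look in line. I'll shift sideways and measure the marks numerically with an unobstructed wrist view.

```bash
python3 -m crank '[{"claw":1,"linear":[0,0.27,0],"twist":[0,0,0]},{"claw":1,"linear":[0,0.27,0],"twist":[0,0,0]},{"claw":1,"linear":[0,0.27,0],"twist":[0,0,0]},{"claw":1,"linear":[0,0.27,0],"twist":[0,0,0]}]' >/dev/null && python3 - <<'E'
from h import *
i=r.camera_info("wrist");im=r.read_camera("wrist").astype(int)
a=lambda d:np.degrees(np.arctan2(d[...,1],d[...,0]))
# reference: yellow in earlier pictures for check of the method
def marks(im,i,c,n):
    y,x=np.nonzero((im[...,0]>110)&(im[...,1]>0.7*im[...,0])&(im[...,2]<0.55*im[...,0]))
    P=np.array([atz(n,(u,v),46,1,i)[:2]-c for u,v in zip(x,y)]);R=np.hypot(*P.T);k=(R<56)&(R>20);P,R=P[k],R[k]
    for lo,hi in ((22,36),(39,55)):
        q=P[(R>lo)&(R<hi)];print(n,lo,len(q),q.mean(0).round(1),a(q.mean(0)).round(1))
c=np.array([554.1,-223.3])
marks(np.load("w2.npy").astype(int),np.load("i2.npy",allow_pickle=True).item(),c,"wrist")
marks(im,i,c,"wrist")
b=np.load("l1.npy").astype(int);cs=np.array([555.5,-224.5])
marks(b,r.camera_info("scene"),cs,"scene");marks(r.read_camera("scene").astype(int),r.camera_info("scene"),cs,"scene")
# key: bar by red mask, wrist
m=((im[...,0]>80)&(im[...,1]<50)&(im[...,2]<50)).astype(np.uint8)
K=max(cv2.findContours(m,0,1)[0],key=cv2.contourArea);B=cv2.boxPoints(cv2.minAreaRect(K));P=np.array([atz("wrist",p,142,1,i)[:2] for p in B]);print("bar",P.mean(0),P.round(0).tolist())
E
```

```text
wrist 22 49 [ 26.4 -15.3] -30.0
wrist 39 64 [45.4  5.1] 6.4
wrist 22 46 [30.6  2.8] 5.2
wrist 39 62 [45.3  4.5] 5.7
scene 22 1 [ 25.6 -14.3] -29.1
scene 39 6 [43.1  6. ] 7.9
scene 22 7 [31.1  4.6] 8.4
scene 39 8 [43.5  6.2] 8.1
bar [ 553.2888031  -222.84412933] [[506.0, -242.0], [501.0, -224.0], [600.0, -203.0], [606.0, -223.0]]
```

```bash
python3 -c "
from station import r
print(r.finish_job())"
```

```text
the job is handed in; nothing more can be done
None
```

The job is handed in (the system returned no verdict): the key stands in the lock screw, the notch measures within about 1° of the slot, the arm is clear, and I did not touch the nut, pot or bearing.

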